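# Seat a mould frame in the corner of the setting-out board and close the jaw on it

## Robot

A 6-joint arm with a two-finger parallel gripper is mounted at the origin on the work surface. World frame = base frame: x ahead of the robot, y to its left, z up, the work surface at z = 0. Lengths are in m, angles in rad, forces in N, time in s.
With the tool pointing down it reaches from about 0.375 to 0.975 m from the base axis. Payload 3.8 kg.
Tool frame: the origin (TCP) lies at the centre of the arm's flange, where the gripper is bolted on; the fingertips stand 173 mm ahead of it and the grasp point (between the pads) lies 155 mm ahead of it (bot.tip_reach is the distance from the TCP to the fingertips, in m); z points along the fingers, y is the line along which they close (so a half turn about z gives the same grasp; the last joint's range is limited). The gripper opens to 85 mm and grips with 20 to 120 N. Pads are 22 mm wide; open, the fingers measure 114 mm over their backs; the gripper's body (76 mm by 85 mm) begins 54 mm behind the grasp point. The pads swing forward as they close: fully open they stand 13 mm farther back than shut.
Start: joints at [-1.318, 0.264, 1.604, -0, 1.274, -0.037], TCP at [0.193, -0.647, 0.405] pointing down, gripper open.
Joint ranges: [-2.63, 2.63], [-0.94, 2.18], [0.31, 2.57], [-1.31, 4.45], [0, 2.66], [-2.55, 2.55]. Speed limits (rad/s): [2.57, 2.57, 3.14, 3.14, 3.14, 3.14].

## Interface

Orientations are given as a rotation vector (axis times angle).
In Python, from workcell import bot gives the robot as it stands.
- The arm moves only by the tool drive_tool, never from a script. Its arguments are lists of equal length, an entry for each row: "claw": the finger opening in mm, from 0 to 85.4; "slide": the shift along the world's x, y, z each as a share of 0.5 m, from -1 to 1, a list of three; "yaw": the turn about the world's z as a share of 180 degrees, from -1 to 1. A call has 1 to 8 rows; each row is the pose to reach, as a shift and turn from the pose commanded when the call began, turning the shorter way round; what a row does not reach only later rows make up. A row lasts 1/12 s, in which the tool goes at most 41.7 mm and 7.16 degrees, less where a joint would pass 70% of its speed; a pose out of reach is approached as far as the arm can. A call with a number of a shift or a turn outside -1 to 1 is refused whole. A call with a gripper value outside its range is refused whole. The fingers move at their own pace and stop on an object; "newtons" is the grip in N (left out, the last holds). Time passes only in rows, so rows that repeat a pose let the fingers close. It gives the time, the measured TCP pose, the force, the opening and the grip force at its end, in the units of the state.
- bot.read_state(): the state, without advancing time (a new reading comes with each control period).
- bot.read_camera(name): name is "scene" or "side" or "wrist"; returns a dict with "color" (384x512x3 uint8, red, green, blue), "depth" (384x512 float32, m along the optical axis (not along the pixel's ray), 0 where there is no reading), "mtx" (3x3 intrinsics, pixels), "eye" and "rotation" of the camera in the world. Camera axes: x right, y up, looking along -z (the intrinsics and any distortion apply to the point x, -y, -z); pixel columns grow to the right and rows downward; lengths in m; the calibration is good to about 2 mm. A picture is of the moment at which its call begins.
- bot.finish_job(): hands the job in; it is judged then, once.
The state is a dict: "time": time; "q": joint angles; "joint_vel": joint speeds; "joint_torque": joint torques, N m; "tool_pos": TCP position; "tcp_rot": TCP orientation; "wrist_force": force on the tool from outside, world axes, zero at the start; "torque": the same for the moment, N m; "width": opening from 0.0 (shut) to 1.0 (fully open); "grip_force": force on a finger pad.
Only numpy, scipy, OpenCV 4.12 (cv2) and the standard library are available. Lean on these libraries where they do the work, as an engineer would, in place of code of your own. Each camera call takes 0.05 s, during which the arm holds its last target. There are 200 camera calls.

## Task

Push the loose pale wooden frame along the grey board into the corner of the two dark stop rails, so that it lies fully home and flush against both, and push the red sliding jaw up until it rests against the frame's open side and keeps it there. Do it all by pushing with the fingertips: do not pick the frame up or tip it, and leave the other things on and around the board where they stand.

Things in the scene. Friction and masses are not known exactly. Their poses are not given: they have to be found in the camera images.
- board: Grey setting-out board fixed to the bench, 300 (x) by 400 (y) mm, 18 mm thick; its place and turn vary. Origin on the bench surface under it, z up, top at z = 18 mm; it spans x -140 to +160 and y -210 to +190 mm of its own frame. It carries two dark stop rails at right angles.
- back_rail (a point): On the board's top, middle of the back rail's stop face, which looks to the board's -x (the plane x = +120 mm of the board, y from -35 to +165 mm). Dark wood, 22 mm high above the top, 25 mm wide. Same axes as the board.
- side_rail (a point): On the board's top, middle of the side rail's stop face, which looks to the board's -y (the plane y = +140 mm of the board, x from -40 to +120 mm). Dark wood, 22 mm high above the top, 25 mm wide. Same axes as the board.
- corner_seat (a point): Point on the board's top (x 60, y 80, z 18 mm in the board's frame, same axes as the board) where the frame's origin comes to lie when the frame is fully home against both rails.
- frame: Loose square mould frame of pale wood, open in the middle: 120 by 120 mm outside, 84 by 84 mm clear inside, bars 24 mm high, about 0.2 to 0.35 kg. Lies flat on the board, clear of the rails, turned up to 0.25 rad from the board's axes. Origin at the centre of the square, on its underside; x and y along the bars (x roughly along the board's x), z up.
- jaw (a joint): Red sliding jaw: a block spanning board x 20 to 100 mm, 25 mm thick in y, 31 mm high above the top. Value (m): travel along the board's +y. Front face at board y = -120 mm + value, back face 25 mm behind. Starts at 0 to 0.05; meets the home frame at 0.140; hard stop 0.150. About 2.5 N of friction; stays where left.
- jaw_face (a point): Middle of the red jaw's front face (the one that meets the frame, looking to the board's +y), 15 mm above the board's top; same axes as the board.
- jar: Closed green glass jar with a white cap, 44 mm across, 60 mm high, standing on the near right corner of the board; leave alone. Origin at the centre of its underside.
- cup: Blue ceramic cup, 72 mm across, 75 mm high, on the bench left of the board; leave alone. Origin at the centre of its underside.
- bowl: Terracotta bowl, 110 mm across, 50 mm high, on the bench right of the board; leave alone. Origin at the centre of its underside.
- brush: Brush 170 mm long lying on the bench left of the board; leave alone. Origin under its middle, its length along its x.
- tile: Terracotta tile 90 by 90 by 12 mm lying on the bench beyond the board; leave alone. Origin at the centre of its underside.
- stamp: Small turned wooden stamp, 40 mm across, 54 mm high, standing on the bench right of the board; leave alone. Origin at the centre of its underside.
There are look-alikes about, which are no part of the job. Of the things that look like the frame, the smallest one is meant.

How it is judged:
At the end, for the whole second after the job is handed in: The frame lies flat on the board within 4 mm of its seat in both directions and within 2 degrees of square to the rails, at rest; the red jaw has come up to within 5 mm of its place against the frame (value above 0.135); every other thing is within 20 mm of where it started (x of frame in the frame of corner_seat between -0.004 and 0.004 m and y of frame in the frame of corner_seat between -0.004 and 0.004 m and z of frame in the frame of corner_seat below 0.003 m and angle between frame's own z axis and vertical below 0.03 rad and angle between the x axis of frame and the x axis of board, either way round below 0.035 rad and value of joint jaw above 0.135 m and linear speed of frame below 0.01 m/s and distance of each of jar, cup, bowl, brush, tile, stamp from where it was at the start of the episode below 0.02 m); the robot touches nothing.
It fails at once if the frame is lifted off the board (its underside's centre more than 8 mm above the board's top) (z of frame in the frame of corner_seat above 0.008 m).
It fails at once if the frame is tipped by more than 10 degrees (angle between frame's own z axis and vertical above 0.175 rad).
It fails at once if a bystander is shifted by more than 20 mm (distance of any of jar, cup, bowl, brush, tile, stamp from where it was at the start of the episode above 0.02 m).
It also fails if it takes over 64 s, if anything falls off the work surface, if the arm or the gripper's body presses on something with over 40 N, if the wrist force passes 120 N, or if a joint passes its speed limit or range.

## Working session

There is one attempt and no reset: what is moved stays moved. The work goes in short steps, Python scripts to look and compute and a tool call to move; the robot and the scene stay as the last step left them, time stands still between calls to the robot, and variables do not carry over. Pictures are saved under pics/ and viewed, at most 10 in all, crops included, and the job is handed in when it is done.

Besides the shell and the picture viewer there is one more tool, called after "Emit:" as name(argument=value, ...) on one line, values as JSON. drive_tool: Moves the arm, as the interface text tells. Shift numbers are shares of 0.5 m and turn numbers shares of 180 degrees, none past 1 either way. Its arguments: {"type":"object","properties":{"claw":{"type":"array","items":{"type":"number"}},"slide":{"type":"array","items":{"type":"array","items":{"type":"number"}}},"yaw":{"type":"array","items":{"type":"number"}},"newtons":{"type":"number"}},"required":["claw","slide","yaw"]}

```bash
mkdir -p pics; ls; python3 - <<'E'
from workcell import bot
import cv2,numpy as np,pickle
d={}
for n in("scene","side"):
    c=bot.read_camera(n);d[n]=c
    cv2.imwrite(f"pics/{n}0.png",c["color"][:,:,::-1])
    print(n,c["mtx"].round(1).tolist(),c["eye"],np.round(c["rotation"],3).tolist())
pickle.dump(d,open("d0.pkl","wb"))
s=bot.read_state();print(s["time"],s["tool_pos"],s["tcp_rot"],s["wrist_force"],s["width"])
E
```

```text
pics
scene [[449.2, 0.0, 253.4], [0.0, 449.2, 191.2], [0.0, 0.0, 1.0]] [ 1.37005567 -0.20776002  0.71905283] [0.773, 0.598, 1.221]
side [[491.7, 0.0, 256.6], [0.0, 491.7, 199.3], [0.0, 0.0, 1.0]] [0.25462966 0.97068761 1.16878928] [0.147, -1.044, -2.737]
0.1 [ 0.19283479 -0.64655217  0.40348714] [-3.10667884e+00 -4.53378332e-01  2.93865278e-04] [-0.44296544 -0.13855695  0.12317041] 1.0034630768122519
```

View pics/scene0.png

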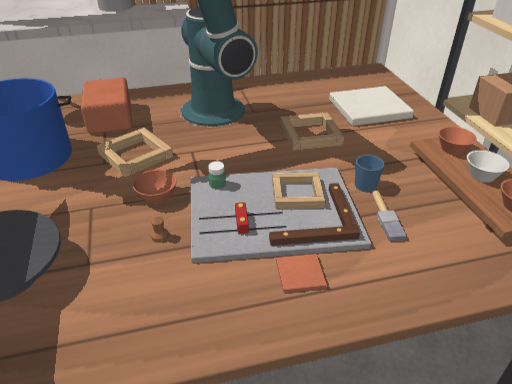

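View pics/side0.png

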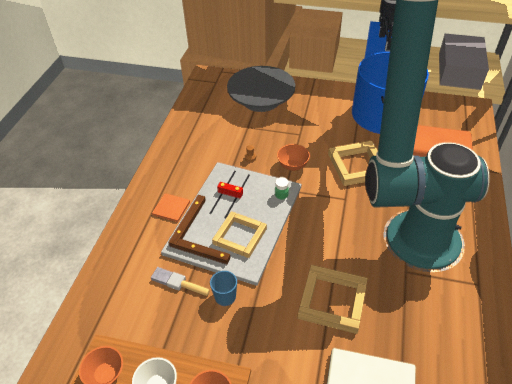

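The scene view shows three pale frames: one on the board at (298,190), one at (135,152) on the bench and one at (312,130) on the bench. The one on the board looks smallest. I'll measure all three from depth and colour, and check the choice in a close crop.

```bash
cat > h.py <<'E'
import cv2,numpy as np
from scipy.spatial.transform import Rotation as R
def cast(c,uv,z):
    "pixels -> world points on plane z"
    uv=np.atleast_2d(np.asarray(uv,float));K=c["mtx"]
    d=np.c_[(uv[:,0]-K[0,2])/K[0,0],-(uv[:,1]-K[1,2])/K[1,1],-np.ones(len(uv))]@R.from_rotvec(c["rotation"]).as_matrix().T
    return c["eye"]+d*((z-c["eye"][2])/d[:,2])[:,None]
def cloud(c):
    K=c["mtx"];D=c["depth"];v,u=np.indices(D.shape)
    p=np.stack([(u-K[0,2])/K[0,0]*D,-(v-K[1,2])/K[1,1]*D,-D],-1)
    P=p@R.from_rotvec(c["rotation"]).as_matrix().T+c["eye"];P[D==0]=np.nan
    return P
def hsv(c): return cv2.cvtColor(c["color"],cv2.COLOR_RGB2HSV)
def rect(xy):
    (x,y),(w,h),a=cv2.minAreaRect((xy*1000).astype(np.float32))
    return np.round([x,y,w,h,a],1)
def blobs(m,n=30):
    k,l,s,_=cv2.connectedComponentsWithStats(m.astype(np.uint8))
    return [(l==i) for i in range(1,k) if s[i,4]>n]
E
python3 - <<'E'
from h import *
import pickle
d=pickle.load(open("d0.pkl","rb"))
for n,c in d.items():
    P=cloud(c);H=hsv(c);h,s,v=[H[...,i].astype(int) for i in range(3)];z=P[...,2]
    reg=(P[...,0]>.2)&(P[...,0]<1.1)&(abs(P[...,1])<.6)
    masks=dict(board=reg&(s<60)&(abs(z-.018)<.006),
     pale=reg&(h>15)&(h<32)&(s>60)&(v>110)&(z>.012)&(z<.06),
     red=reg&((h<4)|(h>176))&(s>190)&(z>.03)&(z<.06),
     dark=reg&(v<115)&(h<20)&(z>.033)&(z<.05),
     green=reg&(h>50)&(h<90)&(s>80)&(z>.02)&(z<.09),
     blue=reg&(h>95)&(h<115)&(s>80)&(z>.02)&(z<.09))
    for k,m in masks.items():
        for b in blobs(m):
            q=P[b];top=q[q[:,2]>np.percentile(q[:,2],90)-.006]
            vu=np.argwhere(b).mean(0).round()[::-1]
            print(n,k,b.sum(),vu,"rect",rect(top[:,:2]),"z",np.percentile(q[:,2],[10,90]).round(3))
c=d["scene"];cv2.imwrite("pics/crop0.png",cv2.resize(c["color"][160:265,175:415,::-1],None,fx=3,fy=3,interpolation=cv2.INTER_CUBIC))
E
```

```text
scene board 181 [376. 118.] rect [215.5 503.6 186.9  23.5  88.8] z [0.014 0.023]
scene board 9268 [260. 216.] rect [564.6  48.9 398.6 306.1  82. ] z [0.016 0.02 ]
scene board 443 [297. 190.] rect [514.1 127.7  80.8  59.6  77.5] z [0.016 0.02 ]
scene board 491 [391. 224.] rect [691.2 299.5  42.1  90.6  80.5] z [0.015 0.021]
scene pale 614 [316. 137.] rect [258.6 264.8 154.1 121.6  86.2] z [0.016 0.033]
scene pale 875 [136. 157.] rect [ 231.1 -261.1  143.6  159.8   26.6] z [0.017 0.032]
scene pale 1258 [298. 190.] rect [531.  121.4 119.4 124.   77.3] z [0.026 0.043]
scene pale 141 [379. 201.] rect [606.8 312.8  17.2  79.   81.7] z [0.015 0.021]
scene dark 59 [453. 153.] rect [490.6 578.1  48.6  10.7  34.8] z [0.039 0.049]
scene dark 101 [139. 180.] rect [ 409.4 -262.6   14.6   63.3   61.4] z [0.035 0.048]
scene dark 1266 [324. 223.] rect [620.1 115.8 200.5 185.1  82.1] z [0.036 0.041]
scene dark 141 [156. 195.] rect [ 475.2 -225.9   94.5   29.3   84.5] z [0.034 0.047]
scene dark 55 [158. 226.] rect [ 593.3 -227.9   11.1   24.8    3. ] z [0.035 0.048]
scene dark 45 [244. 227.] rect [643
[... 554 characters left out ...]
1.] rect [ 230.  -258.3  135.4  161.9   26.1] z [0.018 0.033]
side pale 1102 [239. 234.] rect [527.3 125.2 123.8 120.7  77. ] z [0.024 0.043]
side pale 1257 [320. 296.] rect [255.3 268.5 160.1 115.9  87.6] z [0.02  0.033]
side pale 172 [195. 287.] rect [604.1 318.1  19.9  81.7  81.1] z [0.014 0.021]
side red 172 [230. 189.] rect [599.5 -33.   28.2  77.9  87.6] z [0.035 0.05 ]
side dark 173 [199. 249.] rect [614.8 183.2 105.1 177.1  71.4] z [0.034 0.041]
side green 104 [281. 193.] rect [437.1 -51.5  34.3  18.8  11. ] z [0.028 0.054]
side blue 298 [361. 112.] rect [ 236.4 -492.4   15.1  106.3   39.3] z [0.028 0.083]
side blue 579 [224. 286.] rect [518.2 319.3  70.4  70.4  59.3] z [0.028 0.074]
```

View pics/crop0.png

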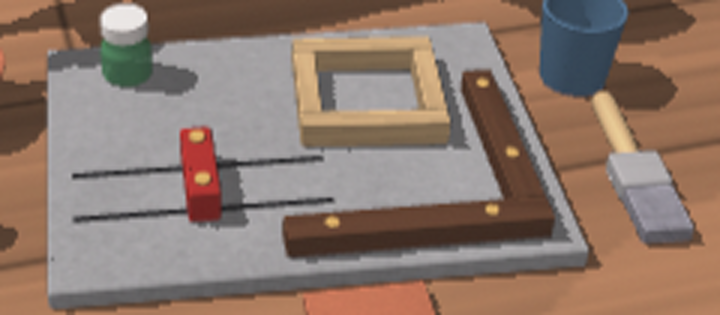

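Crop: the pale frame on the board is at crop (370,90), image (298,190). It measures 120x120 mm with its top at 42 mm. The look-alikes at (135,152) and (312,130) are about 160 mm and lower, so the one on the board is the frame to move. The red jaw is at (242,217).

Board pose: origin ≈ (554.5, 61.3) mm, turned -8°. In board axes the frame is at ≈ (-34, 58) mm, turned -5°, and the jaw value is ≈ 0.044.

Plan: use open fingers as a two-point pusher to square the frame into the back rail, then push the jaw, which drives the frame to the side rail.

Emit:
drive_tool(claw=[60,60,60,60,60,60,60,60], slide=[[0.5,0.4,0],[0.5,0.4,0],[0.5,0.4,0],[0.5,0.4,0],[0.5,0.4,0],[0.5,0.4,0],[0.5,0.4,0],[0.5,0.4,0]], yaw=[-0.137,-0.137,-0.137,-0.137,-0.137,-0.137,-0.137,-0.137])

```text
time: 0.77
tool_pos: [0.445, -0.4443, 0.4042]
tcp_rot: [-3.133, 0.218, -0.0]
wrist_force: [0.1, -0.4, -0.1]
width: 0.704
grip_force: 0.0
```

Emit:
drive_tool(claw=[60,60,60,60,60,60,60,60], slide=[[0,0.6,-0.1],[0,0.6,-0.1],[0,0.6,-0.1],[0,0.6,-0.1],[0,0.6,-0.1],[0,0.6,-0.1],[0,0.6,-0.1],[0,0.6,-0.1]], yaw=[0,0,0,0,0,0,0,0])

```text
time: 1.43
tool_pos: [0.4414, -0.1425, 0.3528]
tcp_rot: [-3.131, 0.216, 0.005]
wrist_force: [0.0, -0.1, 0.2]
width: 0.703
grip_force: 0.0
```

Emit:
drive_tool(claw=[60,60,60,60,60,60,60,60], slide=[[0,0.556,-0.2],[0,0.556,-0.2],[0,0.556,-0.2],[0,0.556,-0.2],[0,0.556,-0.2],[0,0.556,-0.2],[0,0.556,-0.2],[0,0.556,-0.2]], yaw=[0,0,0,0,0,0,0,0])

```text
time: 2.1
tool_pos: [0.4416, 0.1353, 0.2523]
tcp_rot: [-3.133, 0.214, 0.006]
wrist_force: [-0.5, -0.8, -0.3]
width: 0.703
grip_force: 0.0
```

```bash
python3 - <<'E'
from workcell import bot
from h import *
s=bot.read_state();t=s["tool_pos"];print(t,s["tcp_rot"],bot.tip_reach,s["time"])
for n in("side","scene"):
    c=bot.read_camera(n);P=cloud(c);cv2.imwrite(f"pics/{n}1.png",cv2.resize(c["color"][:,:,::-1],None,fx=1.5,fy=1.5))
    r=np.hypot(P[...,0]-t[0],P[...,1]-t[1]);m=(r<.07)&(P[...,2]>.05)&(P[...,2]<t[2])
    q=P[m];print(n,len(q),np.sort(q[:,2])[:12].round(3), (q[np.argmin(q[:,2])]-t).round(3))
E
```

```text
[0.44155587 0.13532027 0.25231228] [-3.13349616  0.2135413   0.00561702] 0.1734 2.1
side 767 [0.083 0.083 0.084 0.087 0.088 0.088 0.088 0.089 0.089 0.089 0.09  0.09 ] [-0.005 -0.028 -0.169]
scene 1736 [0.086 0.086 0.087 0.087 0.087 0.088 0.089 0.089 0.089 0.089 0.089 0.089] [ 0.009  0.029 -0.166]
```

View pics/scene1.png

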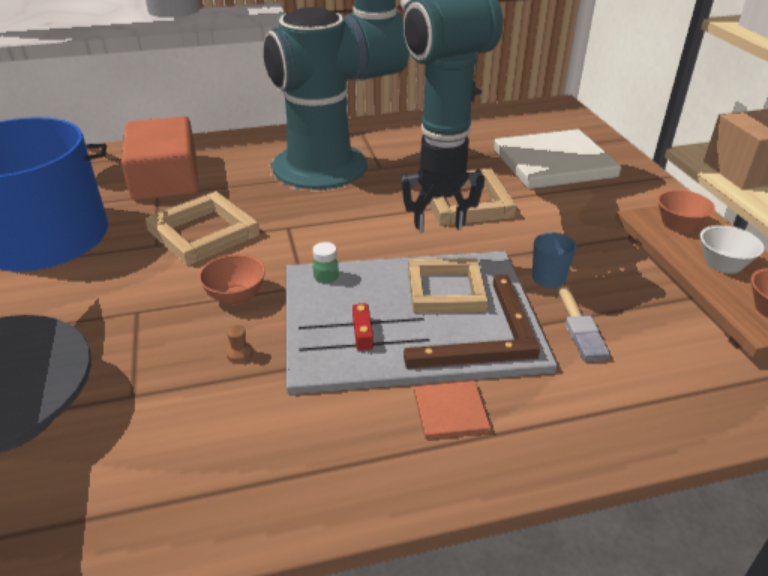

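The view shows the gripper behind the frame, with the tips at (440,215) above the board's near side. The tips reach about 168 mm below the TCP at this opening. Now I'll lower and push along board +x (0.990, -0.139).

Emit:
drive_tool(claw=[60,60,60,60], slide=[[0,0,-0.06],[0,0,-0.11],[0,0,-0.11],[0,0,-0.11]], yaw=[0,0,0,0])

```text
time: 2.53
tool_pos: [0.4424, 0.1296, 0.199]
tcp_rot: [3.132, -0.223, -0.005]
wrist_force: [-0.1, 0.3, 0.1]
width: 0.701
grip_force: 0.0
```

Emit:
drive_tool(claw=[60,60,60,60,60,60,60,60], slide=[[0.012,-0.0017,0],[0.024,-0.0034,0],[0.036,-0.005,0],[0.048,-0.0067,0],[0.06,-0.0084,0],[0.072,-0.01,0],[0.084,-0.0118,0],[0.096,-0.0135,0]], yaw=[0,0,0,0,0,0,0,0])

```text
time: 3.2
tool_pos: [0.4915, 0.1244, 0.1997]
tcp_rot: [-3.134, 0.22, 0.0]
wrist_force: [-2.9, -0.1, 1.6]
width: 0.702
grip_force: 1.2
```

```bash
cat > m.py <<'E'
from workcell import bot
from h import *
th=np.radians(-8);Rb=np.array([[np.cos(th),-np.sin(th)],[np.sin(th),np.cos(th)]])
s=bot.read_state();print(s["time"],s["tool_pos"].round(4) if hasattr(s["tool_pos"],"round") else s["tool_pos"],np.round(s["wrist_force"],1),"tool in board",((np.array(s["tool_pos"][:2])*1000-[554.5,61.3])@Rb).round(1))
for n,o in(("scene",(1.8,-1.5)),("side",(-1.8,1.5))):
    c=bot.read_camera(n);P=cloud(c);H=hsv(c);h,sa,v=[H[...,i].astype(int) for i in range(3)];z=P[...,2]
    reg=(P[...,0]>.4)&(P[...,0]<.75)&(P[...,1]>-.15)&(P[...,1]<.28)
    for k,m in dict(pale=reg&(h>15)&(h<32)&(sa>60)&(v>110)&(z>.012)&(z<.06),red=reg&((h<4)|(h>176))&(sa>150)&(z>.03)&(z<.06)).items():
        for b in blobs(m,100):
            q=P[b];q=q[q[:,2]>np.percentile(q[:,2],90)-.006];r=rect(q[:,:2])
            print(n,k,"board",((r[:2]-o-[554.5,61.3])@Rb).round(1),r[2:],"zmax",np.percentile(q[:,2],90).round(3))
E
python3 m.py
```

```text
3.2 [0.4915 0.1244 0.1997] [-2.9 -0.1  1.6] tool in board [-71.2  53.7]
scene pale board [-0.9 62.4] [120.2 125.3  81.6] zmax 0.043
scene red board [ 62.9 -91.8] [23.9 77.3 82. ] zmax 0.05
side pale board [ 0.9 63. ] [125.  121.1  81.7] zmax 0.044
side red board [ 69.5 -89.2] [28.5 56.9 85.8] zmax 0.051
```

Emit:
drive_tool(claw=[60,60,60,60,60,60,60,60], slide=[[0.012,-0.0017,0],[0.024,-0.0034,0],[0.036,-0.005,0],[0.048,-0.0067,0],[0.06,-0.0084,0],[0.072,-0.01,0],[0.084,-0.0118,0],[0.096,-0.0135,0]], yaw=[0,0,0,0,0,0,0,0])

```text
time: 3.97
tool_pos: [0.5395, 0.1175, 0.1996]
tcp_rot: [3.134, -0.221, -0.0]
wrist_force: [-1.4, -0.4, 0.4]
width: 0.7
grip_force: 0.4
```

Emit:
drive_tool(claw=[60,60,60,60,60], slide=[[0.004,-0.0006,0],[0.008,-0.0011,0],[0.012,-0.0017,0],[0.016,-0.0022,0],[0.018,-0.0025,0]], yaw=[0,0,0,0,0])

```text
time: 4.38
tool_pos: [0.548, 0.1164, 0.1997]
tcp_rot: [3.134, -0.22, 0.0]
wrist_force: [-2.0, 0.8, 1.9]
width: 0.705
grip_force: 1.0
```

Emit:
drive_tool(claw=[60,60,60], slide=[[0.002,-0.0003,0],[0.004,-0.0006,0],[0.004,-0.0006,0]], yaw=[0,0,0])

```text
time: 4.63
tool_pos: [0.55, 0.1161, 0.1997]
tcp_rot: [-3.134, 0.221, -0.001]
wrist_force: [-2.3, 1.0, 0.7]
width: 0.703
grip_force: 0.7
```

Emit:
drive_tool(claw=[60,60,60], slide=[[0.002,-0.0003,0],[0.004,-0.0006,0],[0.004,-0.0006,0]], yaw=[0,0,0])

```text
time: 4.88
tool_pos: [0.5521, 0.1158, 0.1997]
tcp_rot: [3.134, -0.221, 0.001]
wrist_force: [-2.0, -0.0, 1.2]
width: 0.704
grip_force: 0.8
```

Emit:
drive_tool(claw=[60,60,60], slide=[[0.002,-0.0003,0],[0.003,-0.0004,0],[0.003,-0.0004,0]], yaw=[0,0,0])

```text
time: 5.13
tool_pos: [0.5526, 0.1157, 0.1995]
tcp_rot: [3.134, -0.221, -0.004]
wrist_force: [-5.8, 1.7, 4.6]
width: 0.704
grip_force: 2.9
```

```bash
python3 m.py
```

```text
5.1333 [0.5526 0.1157 0.1995] [-5.8  1.7  4.6] tool in board [-9.5 53.6]
scene pale board [59.4 62.3] [120.1 126.4  81.9] zmax 0.043
scene red board [ 62. -92.] [23.8 78.7 82. ] zmax 0.05
side pale board [60.9 63.2] [122.4 122.2  81.2] zmax 0.044
```

The frame is home against the back rail. Retreating, then going behind the jaw with shut fingers.

Emit:
drive_tool(claw=[60,60,60,60,60,60], slide=[[-0.02,0.0028,0],[-0.04,0.0056,0],[-0.04,0.0056,0.08],[-0.04,0.0056,0.16],[-0.04,0.0056,0.2],[-0.04,0.0056,0.2]], yaw=[0,0,0,0,0,0])

```text
time: 5.73
tool_pos: [0.5355, 0.1189, 0.306]
tcp_rot: [-3.131, 0.22, -0.019]
wrist_force: [0.7, -0.1, 0.5]
width: 0.702
grip_force: 0.0
```

Emit:
drive_tool(claw=[0,0,0,0,0,0,0,0], slide=[[0.124,-0.396,0],[0.124,-0.396,0],[0.124,-0.396,0],[0.124,-0.396,0],[0.124,-0.396,0],[0.124,-0.396,0],[0.124,-0.396,0],[0.124,-0.396,0]], yaw=[0,0,0,0,0,0,0,0])

```text
time: 6.4
tool_pos: [0.5946, -0.0795, 0.2986]
tcp_rot: [-3.133, 0.222, 0.003]
wrist_force: [-0.9, -0.0, 0.6]
width: 0.002
grip_force: 0.0
```

```bash
python3 m.py; python3 -c "
from workcell import bot;import cv2
print(bot.read_state()['width']);cv2.imwrite('pics/scene2.png',cv2.resize(bot.read_camera('scene')['color'][120:290,150:430,::-1],None,fx=2.5,fy=2.5))"
```

```text
6.4 [ 0.5946 -0.0795  0.2986] [-0.9 -0.   0.6] tool in board [  59.3 -133.8]
scene pale board [60.3 62.3] [120.4 122.8  82. ] zmax 0.044
scene red board [ 62.1 -92.2] [23.7 80.4 81.8] zmax 0.05
side pale board [60.7 63.4] [123.2 122.   81.8] zmax 0.044
side red board [ 61.1 -90. ] [31.2 79.3 83. ] zmax 0.05
0.0012740058064260903
```

View pics/scene2.png

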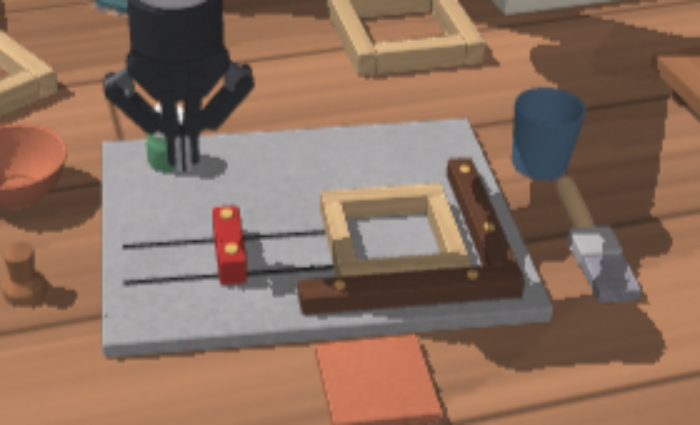

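The view shows the frame flush on the back rail (crop 395,225), the jaw at crop (230,245), and the shut gripper above and behind the jaw. Lowering and pushing along board +y (0.139, 0.990).

Emit:
drive_tool(claw=[0,0,0,0,0], slide=[[0,0,-0.07],[0,0,-0.14],[0,0,-0.195],[0,0,-0.195],[0,0,-0.195]], yaw=[0,0,0,0,0])

```text
time: 6.97
tool_pos: [0.594, -0.0781, 0.2005]
tcp_rot: [-3.133, 0.218, 0.008]
wrist_force: [0.8, 0.5, 1.0]
width: -0.004
grip_force: 0.0
```

Emit:
drive_tool(claw=[0,0,0,0,0,0,0,0], slide=[[0.0017,0.012,0],[0.0034,0.024,0],[0.005,0.036,0],[0.0067,0.048,0],[0.0084,0.06,0],[0.01,0.072,0],[0.0118,0.084,0],[0.0135,0.096,0]], yaw=[0,0,0,0,0,0,0,0])

```text
time: 7.63
tool_pos: [0.6025, -0.0311, 0.2026]
tcp_rot: [3.134, -0.221, 0.001]
wrist_force: [-0.3, -2.3, 2.0]
width: -0.005
grip_force: 1.6
```

Emit:
drive_tool(claw=[0,0,0,0,0,0,0,0], slide=[[0.0014,0.01,0],[0.0028,0.02,0],[0.0042,0.03,0],[0.0056,0.04,0],[0.007,0.05,0],[0.0084,0.06,0],[0.0098,0.07,0],[0.0112,0.08,0]], yaw=[0,0,0,0,0,0,0,0])

```text
time: 8.3
tool_pos: [0.6077, 0.0089, 0.2021]
tcp_rot: [3.134, -0.221, -0.0]
wrist_force: [0.9, -2.5, 1.5]
width: 0.003
grip_force: 1.5
```

```bash
python3 m.py
```

```text
8.3 [0.6077 0.0089 0.2021] [ 0.9 -2.5  1.5] tool in board [ 60.  -44.5]
scene pale board [60.1 62. ] [119.9 123.4  81.6] zmax 0.043
scene red board [ 70.9 -16.9] [22.7 62.2 81.5] zmax 0.05
side pale board [61.2 62.9] [124.5 121.8  82.1] zmax 0.044
side red board [ 61.1 -14.6] [27.8 78.9 80. ] zmax 0.05
```

Emit:
drive_tool(claw=[0,0,0,0,0,0,0,0], slide=[[0.0007,0.005,0],[0.0014,0.01,0],[0.0021,0.015,0],[0.0028,0.02,0],[0.0035,0.025,0],[0.0042,0.03,0],[0.0049,0.035,0],[0.0056,0.04,0]], yaw=[0,0,0,0,0,0,0,0])

```text
time: 9.07
tool_pos: [0.6101, 0.0286, 0.2018]
tcp_rot: [3.134, -0.221, -0.002]
wrist_force: [-2.5, -2.8, -0.5]
width: -0.003
grip_force: 1.9
```

Emit:
drive_tool(claw=[0,0,0], slide=[[0.0003,0.002,0],[0.0006,0.004,0],[0.0006,0.004,0]], yaw=[0,0,0])

```text
time: 9.32
tool_pos: [0.6105, 0.0307, 0.2018]
tcp_rot: [-3.134, 0.22, 0.002]
wrist_force: [-1.8, -1.8, -0.6]
width: 0.002
grip_force: 1.2
```

Emit:
drive_tool(claw=[0,0,0], slide=[[0.0003,0.002,0],[0.0006,0.004,0],[0.0006,0.004,0]], yaw=[0,0,0])

```text
time: 9.57
tool_pos: [0.6107, 0.0316, 0.2018]
tcp_rot: [3.132, -0.219, -0.002]
wrist_force: [-3.5, -6.9, 0.1]
width: 0.003
grip_force: 3.8
```

Contact force is rising. One more small press, then check.

Emit:
drive_tool(claw=[0,0,0], slide=[[0.0003,0.002,0],[0.0006,0.004,0],[0.0006,0.004,0]], yaw=[0,0,0])

```text
time: 9.82
tool_pos: [0.6108, 0.0322, 0.2018]
tcp_rot: [3.129, -0.218, -0.003]
wrist_force: [-4.4, -13.5, 0.6]
width: 0.001
grip_force: 7.1
```

```bash
python3 m.py
```

```text
9.8167 [0.6108 0.0322 0.2018] [ -4.4 -13.5   0.6] tool in board [ 59.8 -21. ]
scene pale board [60.5 78.3] [120.5 122.2  82.6] zmax 0.043
scene red board [70.6  6.2] [23.9 62.7 81.8] zmax 0.05
side pale board [60.4 79.1] [122.2 122.1  82.5] zmax 0.044
side red board [61.2  6.1] [29.2 78.6 82. ] zmax 0.05
```

Emit:
drive_tool(claw=[0,0,0,0,0,0,0,0], slide=[[-0.0028,-0.02,0],[-0.0056,-0.04,0],[-0.0056,-0.04,0.08],[-0.0056,-0.04,0.16],[-0.0056,-0.08,0.24],[-0.0056,-0.16,0.3],[-0.0056,-0.24,0.3],[-0.0056,-0.3,0.3]], yaw=[0,0,0,0,0,0,0,0])

```text
time: 10.58
tool_pos: [0.6103, -0.1169, 0.3576]
tcp_rot: [3.133, -0.218, 0.016]
wrist_force: [0.7, -0.4, -0.1]
width: -0.003
grip_force: 0.0
```

```bash
python3 m.py; python3 -c "
from workcell import bot;import cv2
cv2.imwrite('pics/scene3.png',cv2.resize(bot.read_camera('scene')['color'][160:265,230:400,::-1],None,fx=4.5,fy=4.5,interpolation=cv2.INTER_CUBIC))
cv2.imwrite('pics/side3.png',cv2.resize(bot.read_camera('side')['color'][150:290,140:320,::-1],None,fx=4,fy=4,interpolation=cv2.INTER_CUBIC))"
```

```text
10.5833 [ 0.6103 -0.1169  0.3576] [ 0.7 -0.4 -0.1] tool in board [  80.1 -168.7]
scene pale board [57.7 79.4] [120.  128.4  81.9] zmax 0.043
scene red board [62.6  6. ] [24.3 80.6 82.5] zmax 0.05
side pale board [60.8 78.7] [123.3 121.7  82.4] zmax 0.044
side red board [60.1  6.6] [27.7 79.  82.8] zmax 0.05
```

View pics/scene3.png

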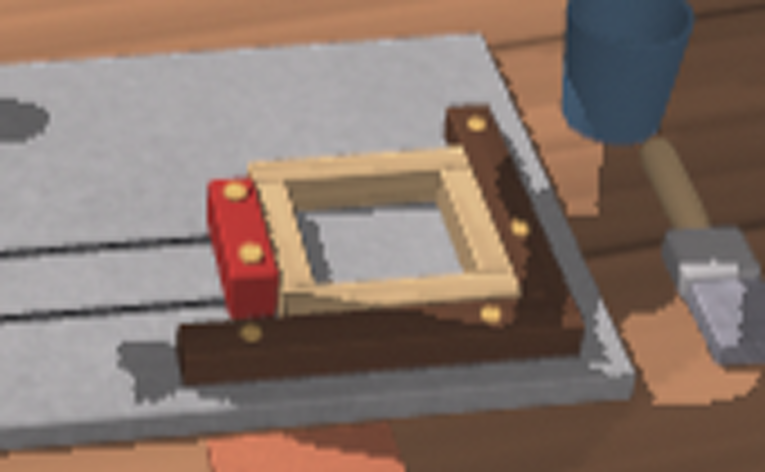

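View pics/side3.png

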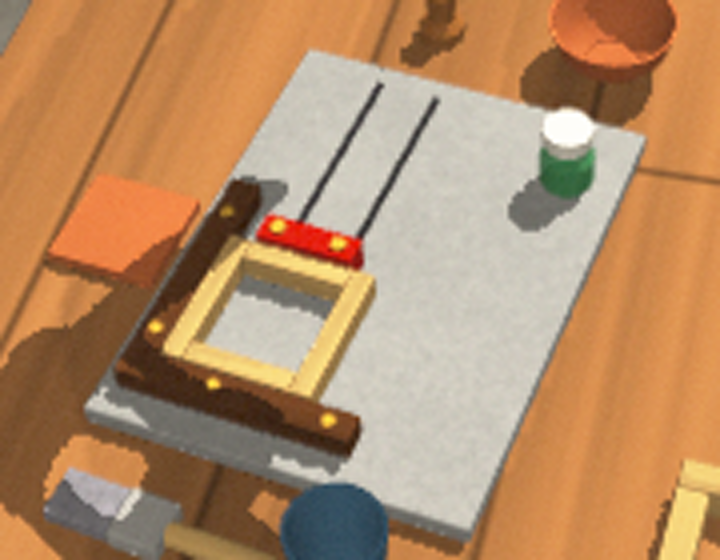

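The scene crop shows the frame in the corner, with the jaw touching it at crop (265,250). The side crop shows the same, with the jaw at (310,240), and the bystanders are unmoved. I'll confirm the x seating with one gentle two-finger nudge, because the jaw push may have turned the frame slightly.

Emit:
drive_tool(claw=[60,60,60,60,60,60,60,60], slide=[[-0.169,0.522,-0.115],[-0.169,0.522,-0.115],[-0.169,0.522,-0.115],[-0.169,0.522,-0.115],[-0.169,0.522,-0.115],[-0.169,0.522,-0.115],[-0.169,0.522,-0.115],[-0.169,0.522,-0.115]], yaw=[0,0,0,0,0,0,0,0])

```text
time: 11.45
tool_pos: [0.5209, 0.151, 0.2926]
tcp_rot: [-3.132, 0.211, 0.007]
wrist_force: [-0.8, 0.1, -0.5]
width: 0.702
grip_force: 0.0
```

```bash
python3 m.py
```

```text
11.45 [0.5209 0.151  0.2926] [-0.8  0.1 -0.5] tool in board [-45.8  84.1]
scene pale board [60.4 80.2] [121.  121.5  81.6] zmax 0.044
scene red board [62.3  6. ] [24.3 80.1 81.8] zmax 0.05
side pale board [61.3 79.3] [123.3 122.3  83.6] zmax 0.044
```

Emit:
drive_tool(claw=[60,60,60,60,60], slide=[[0,0,-0.07],[0,0,-0.14],[0,0,-0.185],[0,0,-0.185],[0,0,-0.185]], yaw=[0,0,0,0,0])

```text
time: 11.97
tool_pos: [0.5238, 0.1447, 0.2012]
tcp_rot: [3.133, -0.222, -0.005]
wrist_force: [-0.8, 0.5, 0.9]
width: 0.699
grip_force: 0.0
```

Emit:
drive_tool(claw=[60,60,60,60,60,60,60,60], slide=[[0.01,-0.0014,0],[0.02,-0.0028,0],[0.03,-0.0042,0],[0.036,-0.005,0],[0.042,-0.0059,0],[0.046,-0.0064,0],[0.05,-0.007,0],[0.05,-0.007,0]], yaw=[0,0,0,0,0,0,0,0])

```text
time: 12.63
tool_pos: [0.5495, 0.1419, 0.2023]
tcp_rot: [-3.134, 0.221, -0.001]
wrist_force: [0.1, -0.6, 0.2]
width: 0.706
grip_force: 0.0
```

Emit:
drive_tool(claw=[60,60,60,60], slide=[[0.004,-0.0006,0],[0.008,-0.0011,0],[0.01,-0.0014,0],[0.01,-0.0014,0]], yaw=[0,0,0,0])

```text
time: 12.97
tool_pos: [0.5543, 0.1412, 0.2022]
tcp_rot: [-3.134, 0.221, -0.0]
wrist_force: [-0.1, -0.0, 0.3]
width: 0.701
grip_force: 0.0
```

Emit:
drive_tool(claw=[60,60,60], slide=[[0.002,-0.0003,0],[0.004,-0.0006,0],[0.004,-0.0006,0]], yaw=[0,0,0])

```text
time: 13.22
tool_pos: [0.5558, 0.141, 0.202]
tcp_rot: [3.134, -0.221, -0.002]
wrist_force: [-1.4, 1.0, 0.7]
width: 0.702
grip_force: 1.1
```

```bash
python3 m.py
```

```text
13.2167 [0.5558 0.141  0.202 ] [-1.4  1.   0.7] tool in board [-9.8 79.1]
scene pale board [59.3 79.3] [119.7 123.5  81.8] zmax 0.043
scene red board [61.9  6.1] [23.7 79.8 82. ] zmax 0.05
side pale board [61.1 79.9] [122.5 122.2  82.1] zmax 0.044
```

Emit:
drive_tool(claw=[60,60,60], slide=[[0.002,-0.0003,0],[0.003,-0.0004,0],[0.003,-0.0004,0]], yaw=[0,0,0])

```text
time: 13.57
tool_pos: [0.5563, 0.1409, 0.202]
tcp_rot: [3.134, -0.22, -0.007]
wrist_force: [-5.7, 1.6, 5.7]
width: 0.699
grip_force: 3.5
```

Emit:
drive_tool(claw=[60,60,60], slide=[[0.002,-0.0003,0],[0.003,-0.0004,0],[0.003,-0.0004,0]], yaw=[0,0,0])

```text
time: 13.82
tool_pos: [0.557, 0.1408, 0.2019]
tcp_rot: [3.133, -0.221, -0.011]
wrist_force: [-10.2, 2.1, 8.6]
width: 0.704
grip_force: 5.3
```

The frame is firm against the back rail, at the same place as before. Retreating and doing a final check.

Emit:
drive_tool(claw=[60,60,60,60,60,60,60,60], slide=[[-0.02,0.0028,0],[-0.04,0.0056,0],[-0.05,0.007,0.07],[-0.05,0.007,0.14],[-0.05,0.007,0.22],[-0.05,0.007,0.3],[-0.05,0.007,0.3],[-0.05,0.007,0.3]], yaw=[0,0,0,0,0,0,0,0])

```text
time: 14.48
tool_pos: [0.5352, 0.1443, 0.3563]
tcp_rot: [-3.132, 0.22, -0.014]
wrist_force: [-0.4, 0.8, -0.6]
width: 0.706
grip_force: 0.0
```

```bash
python3 m.py; python3 -c "
from workcell import bot;import cv2
cv2.imwrite('pics/scene4.png',cv2.resize(bot.read_camera('scene')['color'][130:280,140:420,::-1],None,fx=2.8,fy=2.8,interpolation=cv2.INTER_CUBIC))"
```

```text
14.4833 [0.5352 0.1443 0.3563] [-0.4  0.8 -0.6] tool in board [-30.6  79.5]
scene pale board [60.6 79. ] [118.5 123.2  81.4] zmax 0.043
scene red board [62.1  6.2] [24.4 79.4 81.6] zmax 0.05
side pale board [61.9 78.3] [122.6 122.7  81.2] zmax 0.044
```

View pics/scene4.png

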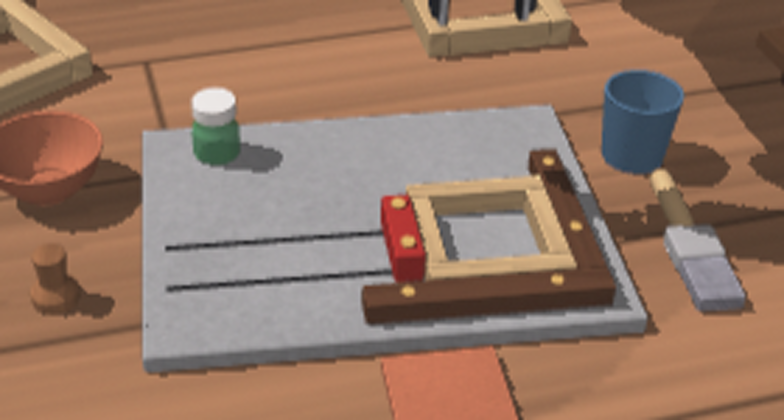

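The final view shows the frame in the corner against both rails (crop 490,225), the jaw against it (405,240), and nothing else moved.

```bash
python3 -c "
from workcell import bot;print(bot.finish_job())"
```

```text
the job is handed in; nothing more can be done
None
```

I handed the job in after about 14.5 s of robot time: the cameras showed the frame flush against both rails (about 1–2 mm from its seat, under 1° off square), the red jaw against it at about 0.139 m, the other things unmoved by eye, and the arm clear; no verdict came back.

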